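# Check the brake lever's stop on the bench

### The job

Check the silver brake lever, the one with the white fluid reservoir: with the outside of the fingers press it in towards its grip until it comes up firm against its stop, hold it there a second, and let it spring all the way out. Then press it in the same way again and finish while still holding it against its stop, so that the gap to the bar can be seen. Only push it from its outer side, without pinching it or forcing it, do not touch the bar or its rubber grip, and leave the black clutch lever and the loose things on the bench alone.

Things in the scene. Friction and masses are not known exactly. Their poses are not given: they have to be found in the camera images.
- brake_unit: Brake control on a blue stand bolted to the bench. Origin under the base plate's centre, on the bench; z up. Base plate 120 x 90 x 12, post 35 x 30, dark clamp 50 x 34, top 162 above the bench. The bar lies along this body's y axis; lever on its -x side (robot side). White square reservoir, 54 x 54, centred at x = -10, y = -30, top 197 above the bench.
- brake_grip (a point): Centre of the black rubber grip on the bar, on its axis, 140 above the bench; the grip (radius 18, end flanges up to 22) runs 70 either way along this point's y axis, level. Lever fork on the bar near y = +87, reaching 70 out from the bar's axis.
- brake_press (a point): Middle of the silver brake lever blade, where fingers press, 105 from the pivot, 140 above the bench. Blade straight, 12 thick along this point's x, 16 high, from y = +100 (near the pivot) to a ball end of radius 9 at y = -57. Its -x face is the outer one, to be pressed towards +x. The axes turn with the lever. Space outside and below it is free.
- brake_pivot (a point): Pivot of the brake lever, on its vertical axis, 140 above the bench.
- brake_lever (a joint): Angle of the brake lever, rad: 0 fully out, 0.28 on its solid stop, growing anticlockwise from above as it is pressed. The pressing point moves about 29 mm; the spring needs about 2 N there at first, 5 N just before the stop, and returns the lever. On the stop the blade's end is still about 16 mm short of the grip.
- clutch_unit: Blue bench stand of the clutch control, the same in size and build as brake_unit but with no reservoir, a brass cable adjuster instead, and a black lever: to be left alone. Origin under its base plate's centre. The two stands may change places.
- clutch_lever (a joint): Angle of the black clutch lever, rad; it must stay at 0.
- wrench: Loose steel wrench lying on the bench, 170 long, under 20 high. Origin about its middle.
- carton: Loose yellow parts box, 50 x 75 x 40 high. Origin at the centre of its underside.
- jar: Loose jar with a red cap, diameter 60, 70 high. Origin at the centre of its underside.

How it is judged:
By the outcome, as a careful person would: the job done as asked, in the order asked, and still so for the second after the job is handed in, while the arm keeps its last pose, push and grip.
It also fails if it takes over 38 s, if anything falls off the work surface, if the arm or the gripper's body presses on something with over 40 N, if the wrist force passes 120 N, or if a joint passes its speed limit or range.

### The arm

A 6-joint arm with a two-finger parallel gripper is mounted at the origin on the work surface. World frame = base frame: x ahead of the robot, y to its left, z up, the work surface at z = 0. Lengths are in m, angles in rad, forces in N, time in s.
With the tool pointing down it reaches from about 0.35 to 0.775 m from the base axis. Payload 5.5 kg.
Tool frame: the origin (TCP) lies at the very end of the fingers, on their centre line; the grasp point (between the pads) lies 19 mm behind it (grip_point_offset is the distance from the TCP to the grasp point, in m); z points along the fingers, y is the direction in which the jaws open and shut (so a half turn about z gives the same grasp; the last joint's range is limited). The gripper opens to 85 mm and grips with 20 to 120 N. Pads are 22 mm wide; open, the fingers measure 114 mm over their backs; the gripper's body (76 mm by 85 mm) begins 54 mm behind the grasp point. The pads swing forward as they close: fully open they stand 13 mm farther back than shut.
Start: joints at [-1.282, 0.313, 0.046, 1.304, 0, 1.431], TCP at [0.239, -0.523, 0.231] pointing down, gripper open.
Joint ranges: [-2.76, 2.76], [-0.86, 1.69], [-1.03, 1.26], [-2.2, 2.34], [-1.47, 1.5], [-3.14, 3.14]. Speed limits (rad/s): [2.57, 2.57, 3.14, 3.14, 3.14, 3.14].

### API

Orientations are given as a unit quaternion [w, x, y, z].
In Python, from workcell import * gives the robot as it stands.
- The arm moves only by the shell command python3 -m crank 'ROWS' [OPENING] [FORCE]. ROWS is a JSON object of lists of equal length, an entry for each row: "travel": the shift along the tool's x, y, z in units of 40 mm (1.0 is 40 mm), a list of three; "turn": the turn about the tool's z in rad. In form: {"travel": [[x, y, z], ...], "turn": [turn, ...]}. A call has 1 to 5 rows; each row is the pose to reach, as a shift and turn from the pose commanded when the call began, along the tool's axes at that moment; what a row does not reach only later rows make up. A row lasts 1/12 s, in which the tool goes at most 41.7 mm and 7.16 degrees, less where a joint would pass 70% of its speed; a pose out of reach is approached as far as the arm can. A call with a gripper value outside its range is refused whole. OPENING is the finger opening in mm, from 0 to 85.4, set as the call begins (- or left out, the last holds). The fingers move at their own pace and stop on an object; FORCE is the grip in N (left out, the last holds). Time passes only in rows, so rows that repeat a pose let the fingers close. It gives the time, the measured TCP pose, the force and the opening at its end, in the units of the state.
- get_state(): the state, without advancing time (a new reading comes with each control period).
- read_camera(name): name is "side" or "top"; returns a dict with "image" (384x512x3 uint8, red, green, blue), "K" (3x3 intrinsics, pixels), "R" (3x3) and "t" (3): a world point X has camera coordinates R X + t. Camera axes: x right, y down, z forward; pixel columns grow to the right and rows downward; lengths in m; the calibration is good to about 2 mm. A picture is of the moment at which its call begins. There is no depth.
- hand_in(): hands the job in, once; it reports no verdict.
The state is a dict: "clock": time; "joint_pos": joint angles; "qvel": joint speeds; "tau": joint torques, N m; "tcp_pos": TCP position; "orientation": TCP orientation; "wrist_force": force on the tool from outside, world axes, zero at the start; "ft_torque": the same for the moment, N m; "finger_gap": finger opening in m.
Only numpy, scipy, OpenCV 4.12 (cv2) and the standard library are available. Lean on these libraries where they do the work, as an engineer would, in place of code of your own. Each camera call takes 0.05 s, during which the arm holds its last target. There are 200 camera calls.

## Working session

There is one attempt and no reset: what is moved stays moved. The work goes in short steps, Python scripts to look and compute and a shell command to move; the robot and the scene stay as the last step left them, time stands still between calls to the robot, and variables do not carry over. Pictures are saved under pics/ and viewed, about 8 in all and at most 12, crops included, and the job is handed in when it is done.

```bash
mkdir -p pics; ls; python3 - <<'E'
from workcell import *
import cv2,pickle
d={}
for n in("side","top"):
    c=read_camera(n); d[n]=c; cv2.imwrite(f"pics/{n}0.png",c["image"][:,:,::-1])
    print(n,c["K"],c["R"],c["t"])
pickle.dump(d,open("cam0.pkl","wb"))
s=get_state();print(s)
E
```

```text
pics
side [[362.26016688   0.         260.70776841]
 [  0.         362.26016688 188.54090109]
 [  0.           0.           1.        ]] [[-0.95220911 -0.30542095  0.00398218]
 [-0.1715546   0.52397721 -0.83427627]
 [ 0.25271888 -0.79508863 -0.55133224]] [0.56530664 0.17340799 0.76336532]
top [[444.94335186   0.         257.64722269]
 [  0.         444.94335186 193.99623675]
 [  0.           0.           1.        ]] [[ 0.02733583 -0.99962404  0.00212731]
 [-0.98209699 -0.0272532  -0.18639411]
 [ 0.18638201  0.00300601 -0.98247275]] [0.00153649 0.57161585 0.87511439]
{'clock': 0.1, 'joint_pos': array([-1.28163495e+00,  3.13957002e-01,  4.51020175e-02,  1.30362598e+00,
        1.65876180e-05,  1.43125625e+00]), 'qvel': array([-0.00091265, -0.00281029,  0.00248414,  0.00039282,  0.0002002 ,
        0.00029048]), 'tau': array([ 2.67186610e-03, -4.81723809e+01,  2.99245334e+01,  1.26714617e-02,
       -1.47589353e-04,  1.87167223e-05]), 'tcp_pos': array([ 0.23891618, -0.52250737,  0.23048388]), 'orientation': array([-8.40581471e-04,  9.77114363e-01,  2.12712979e-01, -5.46849531e-05]), 'wrist_force': array([ 0.17260781,  0.71602838, -0.5623565 ]), 'ft_torque': array([ 0.0130775 , -0.02104769,  0.00551788]), 'finger_gap': 0.08540505892659492}
```

View pics/side0.png

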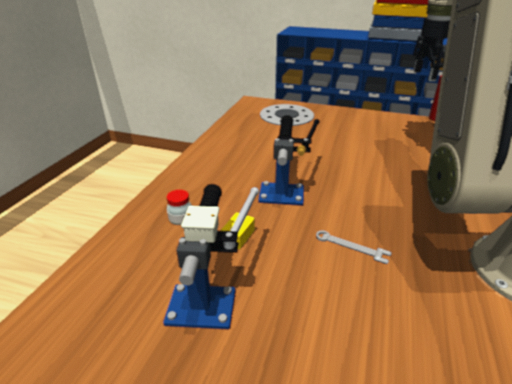

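View pics/top0.png

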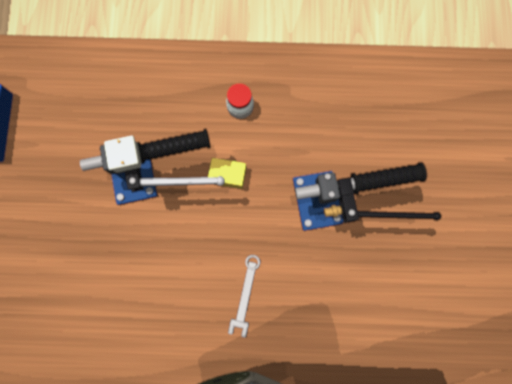

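Side view: the white reservoir stand is the nearer one, with its silver lever running (232,240)→(255,190). Top view: the reservoir is at (122,153), the silver lever runs from the pivot (132,180) to the ball end (221,181), and the grip runs (140,150)→(208,138). The yellow carton at (228,173) is under the ball end. Next I measure these.

```bash
cat > h.py <<'E'
import numpy as np,cv2
def ray(c,uv,z):
    d=c["R"].T@np.linalg.solve(c["K"],[uv[0],uv[1],1.]); o=-c["R"].T@c["t"]
    return o+d*(z-o[2])/d[2]
def proj(c,X):
    p=c["K"]@(c["R"]@np.array(X)+c["t"]); return p[:2]/p[2]
E
python3 - <<'E'
from h import *
import pickle
d=pickle.load(open("cam0.pkl","rb")); c=d["top"]; im=c["image"]
hsv=cv2.cvtColor(im,cv2.COLOR_RGB2HSV)
def comps(m,box):
    k=np.zeros_like(m); x0,y0,x1,y1=box; k[y0:y1,x0:x1]=m[y0:y1,x0:x1]; return k
m=comps(((hsv[...,1]<60)&(hsv[...,2]>110)).astype(np.uint8)*255,(142,170,232,192))
n,l,st,ce=cv2.connectedComponentsWithStats(m); i=1+st[1:,4].argmax(); print("blade",st[i],ce[i])
ys,xs=np.where(l==i)
# column-wise centre line
cols=[(x,ys[xs==x].mean(),np.ptp(ys[xs==x])+1) for x in range(xs.min(),xs.max()+1)]
print([(int(a),round(float(b),1),int(w)) for a,b,w in cols[::6]],cols[-8:])
for u in(150,180,205): 
    r=[b for a,b,w in cols if abs(a-u)<=3]; print(u,np.mean(r),ray(c,(u,np.mean(r)),.14),ray(c,(u,np.mean(r)),.148))
m=comps(((hsv[...,1]<40)&(hsv[...,2]>150)).astype(np.uint8)*255,(100,130,145,175))
q=max(cv2.findContours(m,0,2)[0],key=cv2.contourArea); r=cv2.minAreaRect(q); print("res",r)
P=[ray(c,p,.197) for p in cv2.boxPoints(r)]; print(np.round(P,4), np.mean(P,0))
m=comps(((hsv[...,2]<60)).astype(np.uint8)*255,(138,120,215,168))
q=max(cv2.findContours(m,0,2)[0],key=cv2.contourArea); r=cv2.minAreaRect(q); print("grip",r,[np.round(ray(c,p,.14),4) for p in cv2.boxPoints(r)])
m=comps(((hsv[...,0]>22)&(hsv[...,0]<35)&(hsv[...,1]>150)&(hsv[...,2]>120)).astype(np.uint8)*255,(195,145,260,200))
q=max(cv2.findContours(m,0,2)[0],key=cv2.contourArea);r=cv2.minAreaRect(q); print("carton",r,ray(c,r[0],.04))
v=cv2.resize(im[120:210,80:250],None,fx=4.5,fy=4.5,interpolation=cv2.INTER_CUBIC);cv2.imwrite("pics/crop.png",v[:,:,::-1])
E
```

```text
blade [142 176  82  10 597] [182.00837521 180.53433836]
[(142, 181.0, 7), (148, 181.0, 7), (154, 181.0, 7), (160, 181.0, 9), (166, 180.5, 8), (172, 181.0, 7), (178, 180.5, 8), (184, 180.5, 8), (190, 180.0, 7), (196, 180.0, 7), (202, 180.0, 7), (208, 180.0, 7), (214, 180.0, 7), (220, 180.0, 9)] [(216, np.float64(180.0), np.int64(7)), (217, np.float64(180.5), np.int64(8)), (218, np.float64(180.5), np.int64(8)), (219, np.float64(180.5), np.int64(8)), (220, np.float64(180.0), np.int64(9)), (221, np.float64(180.5), np.int64(8)), (222, np.float64(180.0), np.int64(7)), (223, np.float64(180.5), np.int64(4))]
150 181.0 [0.57444139 0.22212838 0.14      ] [0.57273545 0.22011807 0.148     ]
180 180.5 [0.57699679 0.16523625 0.14      ] [0.57526611 0.16377674 0.148     ]
205 180.0 [0.57928976 0.11780275 0.14      ] [0.57753687 0.11680247 0.148     ]
res ((120.36538696289062, 152.32691955566406), (29.025188446044922, 31.182466506958008), 78.69007110595703)
[[0.6331 0.299  0.197 ]
 [0.6462 0.2449 0.197 ]
 [0.5936 0.2306 0.197 ]
 [0.5809 0.284  0.197 ]] [0.61344272 0.26462828 0.197     ]
grip ((173.32498168945312, 146.0344696044922), (19.608097076416016, 70.40481567382812), 78.85710906982422) [array([0.6483, 0.2528, 0.14  ]), array([0.6795, 0.1209, 0.14  ]), array([0.6409, 0.1117, 0.14  ]), array([0.6102, 0.2426, 0.14  ])]
carton ((220.0, 163.0), (8.0, 20.0), 90.0) [0.63943244 0.09996728 0.04      ]
```

View pics/crop.png

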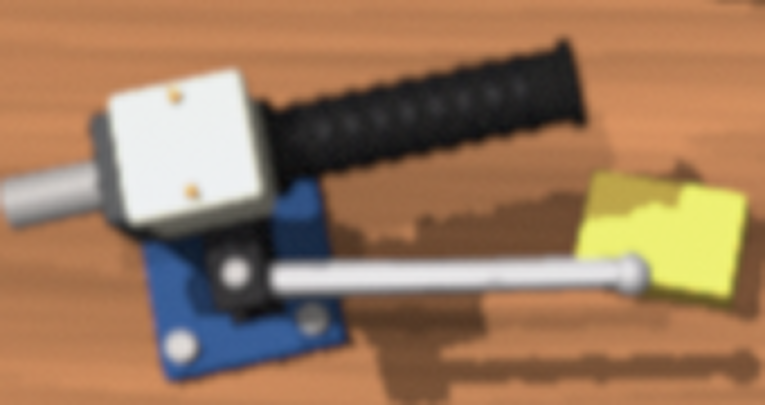

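The crop shows the pivot bolt at about (132,180) and the ball end at (220,180.5), with clear space outside the lever. The carton lies well below it. I estimate the press point at (0.5765, 0.147), pivot (0.5715, 0.2515) and blade heading offset 0.047 rad. The press chord then heads about 0.187 rad. I'll close the fingers and turn so that tool +y lies along that chord.

```bash

python3 -m crank '{"travel":[[0,0,0],[0,0,0],[0,0,0],[0,0,0],[0,0,0]],"turn":[-0.12,-0.24,-0.36,-0.48,-0.6]}' 0 60
python3 -m crank '{"travel":[[0,0,0],[0,0,0],[0,0,0],[0,0,0],[0,0,0]],"turn":[-0.12,-0.24,-0.36,-0.48,-0.6]}'
python3 -m crank '{"travel":[[0,0,0],[0,0,0],[0,0,0]],"turn":[-0.12,-0.13,-0.13]}'
cat >> h.py <<'E'
from scipy.spatial.transform import Rotation as Ro
def go(s,X):
    R=Ro.from_quat(np.roll(s["orientation"],-1)).as_matrix()
    return np.round(R.T@(np.array(X)-s["tcp_pos"])/.04,3), np.round(R,3).tolist()
E
python3 - <<'E'
from h import *; from workcell import *
s=get_state(); print(s["clock"],s["tcp_pos"],s["finger_gap"],s["joint_pos"],go(s,[.516,.136,.231]))
E
```

```text
clock: 0.52
tcp_pos: [0.239, -0.5227, 0.2308]
orientation: [-0.001, 0.869, 0.495, 0.0]
wrist_force: [-0.1, -0.4, -1.0]
finger_gap: 0.0255
clock: 0.93
tcp_pos: [0.239, -0.5227, 0.2308]
orientation: [-0.0, 0.684, 0.729, 0.0]
wrist_force: [0.2, -0.4, 0.3]
finger_gap: 0.0003
clock: 1.18
tcp_pos: [0.239, -0.5228, 0.2309]
orientation: [-0.0, 0.639, 0.77, 0.0]
wrist_force: [-0.4, 0.5, 0.3]
finger_gap: -0.0003
1.1833 [ 0.23901508 -0.52275488  0.23091568] -0.0003354028294903964 [-1.28159796e+00  3.13555372e-01  4.55989461e-02  1.30357796e+00
  2.71133010e-05  1.03864530e-01] (array([1.4911e+01, 9.8410e+00, 8.0000e-03]), [[-0.184, 0.983, -0.0], [0.983, 0.184, 0.001], [0.001, -0.0, -1.0]])
```

```bash

for i in 1; do
python3 -m crank '{"travel":[[0.6,0.4,0],[1.3,0.86,0],[2.0,1.32,0],[2.8,1.85,0],[3.6,2.38,0]],"turn":[0,0,0,0,0]}'
python3 -m crank '{"travel":[[0.8,0.53,0],[1.6,1.06,0],[2.4,1.58,0],[3.2,2.11,0],[4.0,2.64,0]],"turn":[0,0,0,0,0]}'
python3 -m crank '{"travel":[[0.8,0.53,0],[1.6,1.06,0],[2.4,1.58,0],[3.2,2.11,0],[4.0,2.64,0]],"turn":[0,0,0,0,0]}'
python3 -m crank '{"travel":[[0.8,0.53,0],[1.6,1.06,0],[2.4,1.58,0],[3.0,2.0,0],[3.31,2.18,0]],"turn":[0,0,0,0,0]}'
done
python3 - <<'E'
from h import *; from workcell import *
c=read_camera("top"); cv2.imwrite("pics/top1.png",c["image"][100:260,60:330,::-1].repeat(2,0).repeat(2,1))
s=get_state(); print(s["clock"],s["tcp_pos"],s["wrist_force"],s["joint_pos"],go(s,[.516,.136,.122]))
E
```

```text
clock: 1.6
tcp_pos: [0.3058, -0.3623, 0.231]
orientation: [-0.0, 0.639, 0.769, 0.0]
wrist_force: [1.7, 0.3, 0.4]
finger_gap: 0.0002
clock: 2.02
tcp_pos: [0.3797, -0.185, 0.2314]
orientation: [0.0, 0.639, 0.769, -0.0]
wrist_force: [0.7, -0.1, -1.0]
finger_gap: -0.0003
clock: 2.43
tcp_pos: [0.4536, -0.0079, 0.2314]
orientation: [0.0, 0.639, 0.769, 0.0]
wrist_force: [0.7, -0.9, -0.3]
finger_gap: 0.0004
clock: 2.85
tcp_pos: [0.5153, 0.1396, 0.2309]
orientation: [-0.0, 0.638, 0.77, 0.0]
wrist_force: [0.3, -0.8, -0.6]
finger_gap: 0.0
2.9 [0.51540754 0.14029032 0.23077081] [1.08268541 1.82651667 0.46482004] [ 1.14698741e-01  2.33403432e-01 -6.23577335e-02  1.27451861e+00
  1.27068424e-03  1.49611204e+00] (array([-0.111, -0.007,  2.719]), [[-0.188, 0.982, 0.0], [0.982, 0.188, 0.001], [0.001, 0.001, -1.0]])
```

View pics/top1.png

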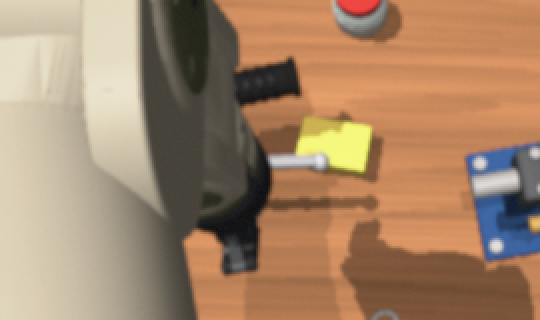

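The fingers are at about (240,250) in the doubled crop, outside (below) the blade, and the ball end is visible at (320,160). Descending now, then checking from the side.

```bash

python3 -m crank '{"travel":[[0,0,0.5],[0,0,1.0],[0,0,1.6],[0,0,2.2],[0,0,2.6]],"turn":[0,0,0,0,0]}'
python3 -m crank '{"travel":[[0,0,0.12],[0,0,0.12],[0,0,0.12]],"turn":[0,0,0]}'
python3 - <<'E'
from h import *; from workcell import *
c=read_camera("side"); cv2.imwrite("pics/side1.png",cv2.resize(c["image"][140:340,130:330,::-1],None,fx=3,fy=3))
s=get_state(); print(s["clock"],s["tcp_pos"],s["wrist_force"],go(s,[.5765,.147,.122]))
E
```

```text
clock: 3.32
tcp_pos: [0.5127, 0.1352, 0.1251]
orientation: [-0.001, 0.639, 0.769, -0.001]
wrist_force: [0.2, -0.2, 0.1]
finger_gap: 0.0
clock: 3.57
tcp_pos: [0.5144, 0.1359, 0.1231]
orientation: [0.0, 0.638, 0.77, 0.0]
wrist_force: [0.2, -0.1, 0.7]
finger_gap: 0.0
3.6167 [0.51502523 0.13606297 0.12369966] [ 0.19143158  0.37753623 -0.6288039 ] (array([-0.017,  1.561,  0.045]), [[-0.186, 0.983, 0.002], [0.983, 0.186, -0.0], [-0.0, 0.002, -1.0]])
```

View pics/side1.png

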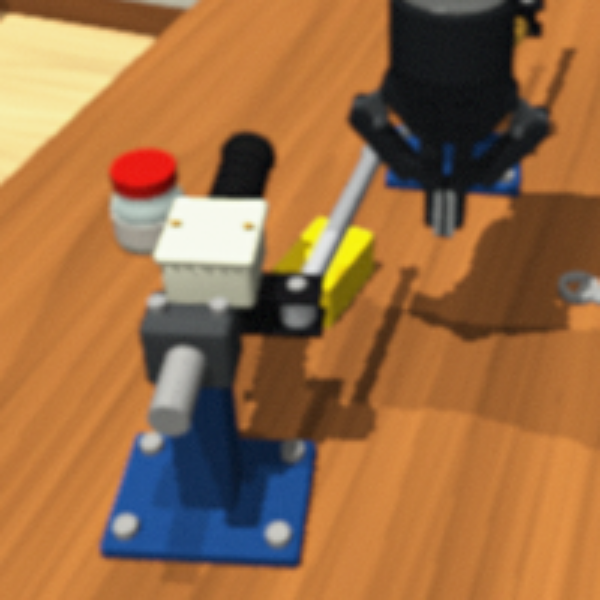

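The fingers are outside the lever and the straight part of the finger is at blade height. The knuckles flare out about 75 mm up, well above the grip. I'll raise 4 mm so the blade meets the fingertip part, then approach and feel for contact.

```bash

python3 -m crank '{"travel":[[0,0.2,-0.1],[0,0.4,-0.1],[0,0.6,-0.1],[0,0.8,-0.1],[0,0.9,-0.1]],"turn":[0,0,0,0,0]}'
python3 -m crank '{"travel":[[0,0.05,0],[0,0.1,0],[0,0.15,0],[0,0.2,0],[0,0.2,0]],"turn":[0,0,0,0,0]}'
python3 -m crank '{"travel":[[0,0.04,0],[0,0.08,0],[0,0.12,0],[0,0.16,0],[0,0.2,0]],"turn":[0,0,0,0,0]}'
python3 -m crank '{"travel":[[0,0.04,0],[0,0.08,0],[0,0.12,0],[0,0.16,0],[0,0.16,0]],"turn":[0,0,0,0,0]}'
python3 - <<'E'
from h import *; from workcell import *
s=get_state(); print(s["clock"],s["tcp_pos"],s["wrist_force"],s["ft_torque"],go(s,[.5765,.147,.128]))
c=read_camera("side"); cv2.imwrite("pics/side2.png",cv2.resize(c["image"][140:290,170:320,::-1],None,fx=4,fy=4))
E
```

```text
clock: 4.03
tcp_pos: [0.5514, 0.1434, 0.1269]
orientation: [0.001, 0.638, 0.77, 0.001]
wrist_force: [-0.3, 0.2, 0.3]
finger_gap: -0.0001
clock: 4.45
tcp_pos: [0.5569, 0.1445, 0.1262]
orientation: [-0.0, 0.638, 0.77, -0.001]
wrist_force: [-1.7, 0.0, 0.0]
finger_gap: -0.0003
clock: 4.87
tcp_pos: [0.5651, 0.146, 0.1263]
orientation: [-0.0, 0.638, 0.77, -0.0]
wrist_force: [-3.1, -2.7, 0.3]
finger_gap: -0.0001
clock: 5.28
tcp_pos: [0.5718, 0.1472, 0.1264]
orientation: [0.0, 0.638, 0.77, -0.0]
wrist_force: [-3.3, -3.4, -0.2]
finger_gap: 0.0001
5.2833 [0.57182195 0.14716418 0.1263587 ] [-3.25926634 -3.44591056 -0.2071437 ] [-0.72910962  0.58475256 -0.02084557] (array([-0.026,  0.114, -0.041]), [[-0.187, 0.982, -0.0], [0.982, 0.187, -0.001], [-0.0, -0.0, -1.0]])
```

View pics/side2.png

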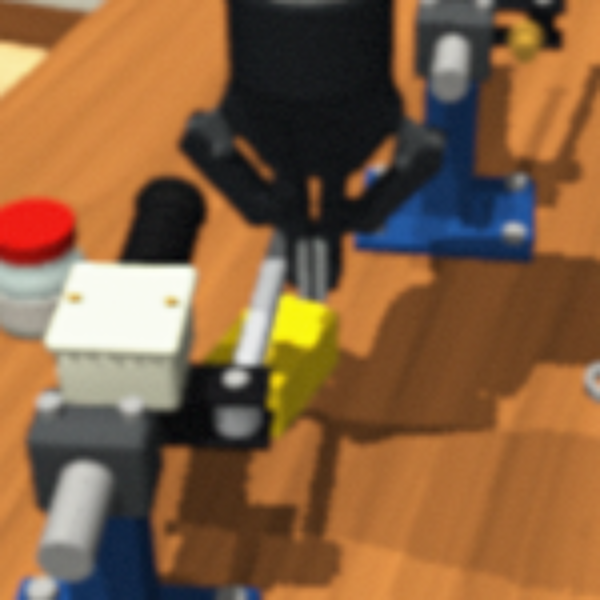

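The finger back (about (290,250) in the crop) is on the silver blade, which has swung in. The force is about 4.7 N. Continuing in small steps to the stop.

```bash

python3 -m crank '{"travel":[[0,0.04,0],[0,0.08,0],[0,0.12,0],[0,0.16,0],[0,0.16,0]],"turn":[0,0,0,0,0]}'
python3 -m crank '{"travel":[[0,0.02,0],[0,0.04,0],[0,0.06,0],[0,0.08,0],[0,0.08,0]],"turn":[0,0,0,0,0]}'
python3 - <<'E'
from h import *; from workcell import *
s=get_state(); print(s["clock"],s["tcp_pos"],s["wrist_force"],s["ft_torque"])
E
```

```text
clock: 5.75
tcp_pos: [0.5778, 0.1484, 0.1264]
orientation: [-0.0, 0.638, 0.77, -0.0]
wrist_force: [-3.1, -4.7, 0.3]
finger_gap: -0.0
clock: 6.17
tcp_pos: [0.5807, 0.149, 0.1264]
orientation: [-0.0, 0.638, 0.77, -0.0]
wrist_force: [-3.5, -3.4, 0.3]
finger_gap: -0.0001
6.1667 [0.58069847 0.14898521 0.12635352] [-3.52379313 -3.44181167  0.26969845] [-0.73952046  0.77046484 -0.01725556]
```

```bash

python3 -m crank '{"travel":[[0,0.02,0],[0,0.04,0],[0,0.04,0]],"turn":[0,0,0]}'
python3 -m crank '{"travel":[[0,0.02,0],[0,0.04,0],[0,0.04,0]],"turn":[0,0,0]}'
python3 -m crank '{"travel":[[0,0.02,0],[0,0.04,0],[0,0.04,0]],"turn":[0,0,0]}'
python3 - <<'E'
from h import *; from workcell import *
s=get_state(); print(s["clock"],s["tcp_pos"],s["wrist_force"],s["ft_torque"])
E
```

```text
clock: 6.42
tcp_pos: [0.5822, 0.1493, 0.1263]
orientation: [-0.0, 0.638, 0.77, -0.0]
wrist_force: [-4.1, -4.0, -0.3]
finger_gap: 0.0002
clock: 6.67
tcp_pos: [0.5837, 0.1497, 0.1263]
orientation: [-0.0, 0.638, 0.77, -0.0]
wrist_force: [-3.0, -2.7, -0.5]
finger_gap: -0.0
clock: 6.92
tcp_pos: [0.5845, 0.1499, 0.1263]
orientation: [-0.001, 0.638, 0.77, -0.001]
wrist_force: [-6.7, -3.7, 1.6]
finger_gap: 0.0002
6.9167 [0.58445747 0.14991526 0.12631169] [-6.70781193 -3.7286174   1.58380743] [-0.74089973  1.11888265 -0.01637214]
```

```bash

python3 -m crank '{"travel":[[0,0.02,0],[0,0.04,0],[0,0.04,0]],"turn":[0,0,0]}'
python3 -m crank '{"travel":[[0,0.02,0],[0,0.03,0],[0,0.03,0]],"turn":[0,0,0]}'
python3 - <<'E'
from h import *; from workcell import *
c=read_camera("side"); cv2.imwrite("pics/side3.png",cv2.resize(c["image"][140:290,170:320,::-1],None,fx=4,fy=4))
c=read_camera("top"); cv2.imwrite("pics/top3.png",cv2.resize(c["image"][100:220,80:260,::-1],None,fx=4,fy=4))
s=get_state(); print(s["clock"],s["tcp_pos"],s["wrist_force"],s["ft_torque"])
E
```

```text
clock: 7.17
tcp_pos: [0.5847, 0.15, 0.1262]
orientation: [-0.002, 0.638, 0.77, -0.002]
wrist_force: [-9.8, -4.4, 3.5]
finger_gap: 0.0002
clock: 7.42
tcp_pos: [0.585, 0.1501, 0.1262]
orientation: [-0.002, 0.638, 0.77, -0.003]
wrist_force: [-12.5, -5.3, 5.7]
finger_gap: -0.0
7.5167 [0.58494478 0.15003209 0.12622476] [-11.51851662  -5.33744131   5.04370473] [-1.0003192   2.30386603  0.02824809]
```

View pics/top3.png

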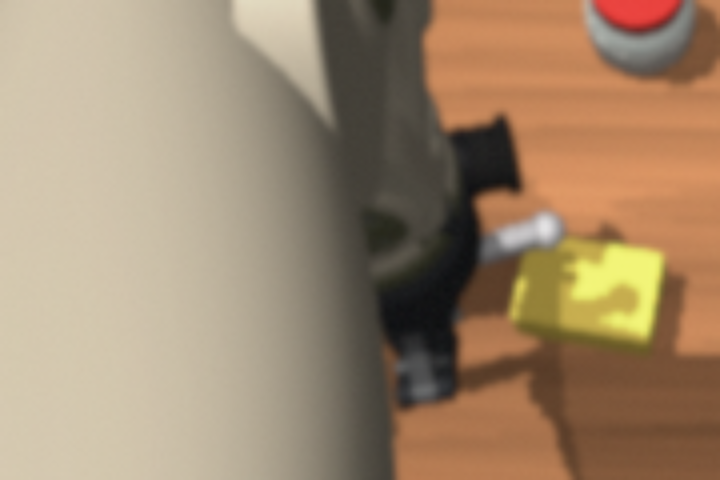

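View pics/side3.png

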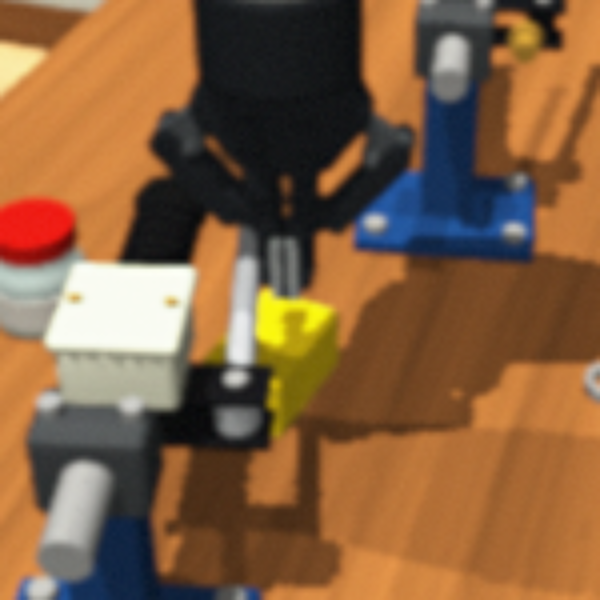

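```bash
python3 - <<'E'
from h import *; import pickle
c=pickle.load(open("cam0.pkl","rb"))["top"]
p=ray(c,(132.2,180),.155); 
for uv in((220.3,180.3),(216.7,157)):
    b=ray(c,uv,.144); v=b-p; print(p[:2],b[:2],np.hypot(*v[:2]),np.arctan2(v[0],-v[1]))
E
```

```text
[0.57222646 0.2516809 ] [0.57863747 0.08834769] 0.1634589844309685 0.0392310085104193
[0.57222646 0.2516809 ] [0.62399316 0.09718179] 0.1629409945078422 0.323305089157868
```

The ball end is at about (547,228) in the top crop, which gives a lever rotation of 0.284 rad. With the force rising to about 13 N at no further motion, the lever is on its stop. I'll hold for more than 1 s, then release fully.

```bash

python3 -m crank '{"travel":[[0,0,0],[0,0,0],[0,0,0],[0,0,0],[0,0,0]],"turn":[0,0,0,0,0]}'
python3 -m crank '{"travel":[[0,0,0],[0,0,0],[0,0,0],[0,0,0],[0,0,0]],"turn":[0,0,0,0,0]}'
python3 -m crank '{"travel":[[0,0,0],[0,0,0],[0,0,0],[0,0,0],[0,0,0]],"turn":[0,0,0,0,0]}'
python3 -m crank '{"travel":[[0,-0.08,0],[0,-0.16,0],[0,-0.24,0],[0,-0.32,0],[0,-0.4,0]],"turn":[0,0,0,0,0]}'
python3 -m crank '{"travel":[[0,-0.1,0],[0,-0.2,0],[0,-0.3,0],[0,-0.4,0],[0,-0.5,0]],"turn":[0,0,0,0,0]}'
python3 -m crank '{"travel":[[0,-0.1,0],[0,-0.2,0],[0,-0.25,0],[0,-0.25,0],[0,-0.25,0]],"turn":[0,0,0,0,0]}'
python3 - <<'E'
from h import *; from workcell import *
c=read_camera("side"); A=cv2.resize(c["image"][140:290,170:320,::-1],None,fx=2.6,fy=2.6)
c=read_camera("top"); B=cv2.resize(c["image"][100:250,80:230,::-1],None,fx=2.6,fy=2.6)
cv2.imwrite("pics/both4.png",np.hstack([A,B]))
s=get_state(); print(s["clock"],s["tcp_pos"],s["wrist_force"],s["ft_torque"])
E
```

```text
clock: 7.93
tcp_pos: [0.585, 0.15, 0.1262]
orientation: [-0.002, 0.638, 0.77, -0.003]
wrist_force: [-12.2, -5.0, 5.5]
finger_gap: -0.0001
clock: 8.35
tcp_pos: [0.5849, 0.15, 0.1262]
orientation: [-0.002, 0.638, 0.77, -0.003]
wrist_force: [-12.6, -4.8, 6.1]
finger_gap: 0.0001
clock: 8.77
tcp_pos: [0.585, 0.15, 0.1262]
orientation: [-0.002, 0.638, 0.77, -0.003]
wrist_force: [-11.7, -4.6, 5.2]
finger_gap: 0.0003
clock: 9.18
tcp_pos: [0.5724, 0.1474, 0.1264]
orientation: [0.0, 0.638, 0.77, -0.0]
wrist_force: [-3.3, -3.4, -0.7]
finger_gap: -0.0002
clock: 9.6
tcp_pos: [0.5536, 0.1444, 0.1269]
orientation: [0.0, 0.637, 0.771, 0.001]
wrist_force: [0.4, -0.3, 0.5]
finger_gap: 0.0
clock: 10.02
tcp_pos: [0.5436, 0.142, 0.1267]
orientation: [0.0, 0.638, 0.77, 0.0]
wrist_force: [-0.4, -0.9, -0.2]
finger_gap: 0.0
10.1167 [0.54370544 0.14197823 0.1265953 ] [-0.22479385  0.12410605 -0.7029996 ] [-0.00216233  0.03107127 -0.08820498]
```

View pics/both4.png

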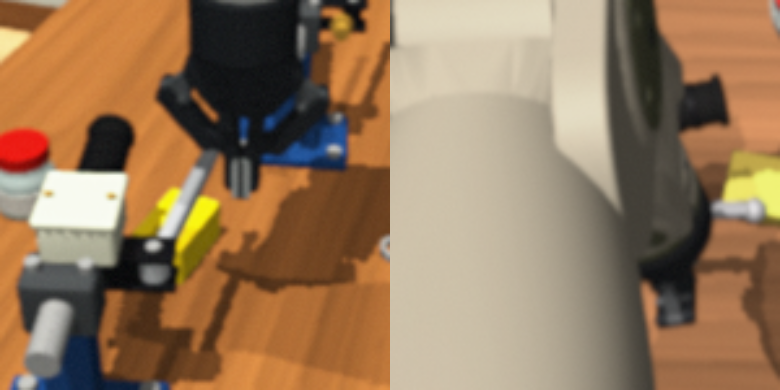

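The lever is fully out: the ball is back at source pixel (220.4,180.8), as at the start. The finger is clear by about 11 mm with zero force. Pressing again by the same 1.15 units.

```bash

python3 -m crank '{"travel":[[0,0.06,0],[0,0.12,0],[0,0.18,0],[0,0.24,0],[0,0.3,0]],"turn":[0,0,0,0,0]}'
python3 -m crank '{"travel":[[0,0.06,0],[0,0.12,0],[0,0.18,0],[0,0.24,0],[0,0.3,0]],"turn":[0,0,0,0,0]}'
python3 -m crank '{"travel":[[0,0.06,0],[0,0.12,0],[0,0.18,0],[0,0.24,0],[0,0.28,0]],"turn":[0,0,0,0,0]}'
python3 -m crank '{"travel":[[0,0.03,0],[0,0.06,0],[0,0.09,0],[0,0.12,0],[0,0.14,0]],"turn":[0,0,0,0,0]}'
python3 -m crank '{"travel":[[0,0.03,0],[0,0.06,0],[0,0.09,0],[0,0.11,0],[0,0.13,0]],"turn":[0,0,0,0,0]}'
python3 -m crank '{"travel":[[0,0,0],[0,0,0],[0,0,0],[0,0,0],[0,0,0]],"turn":[0,0,0,0,0]}'
python3 -m crank '{"travel":[[0,0,0],[0,0,0],[0,0,0],[0,0,0],[0,0,0]],"turn":[0,0,0,0,0]}'
python3 - <<'E'
from h import *; from workcell import *
c=read_camera("side"); A=cv2.resize(c["image"][140:290,170:320,::-1],None,fx=2.6,fy=2.6)
c=read_camera("top"); B=cv2.resize(c["image"][100:250,110:260,::-1],None,fx=2.6,fy=2.6)
cv2.imwrite("pics/both5.png",np.hstack([A,B]))
s=get_state(); print(s["clock"],s["tcp_pos"],s["wrist_force"],s["ft_torque"])
E
```

```text
clock: 10.53
tcp_pos: [0.5555, 0.1443, 0.1264]
orientation: [0.0, 0.638, 0.77, -0.0]
wrist_force: [0.1, -0.8, -0.4]
finger_gap: -0.0001
clock: 10.95
tcp_pos: [0.5666, 0.1462, 0.1261]
orientation: [-0.0, 0.638, 0.77, -0.001]
wrist_force: [-3.9, -3.1, -0.4]
finger_gap: -0.0001
clock: 11.37
tcp_pos: [0.5777, 0.1481, 0.1262]
orientation: [-0.0, 0.638, 0.77, -0.001]
wrist_force: [-3.3, -3.4, -0.1]
finger_gap: 0.0001
clock: 11.78
tcp_pos: [0.5829, 0.1493, 0.1262]
orientation: [-0.0, 0.638, 0.77, -0.001]
wrist_force: [-4.1, -3.7, 0.6]
finger_gap: 0.0001
clock: 12.2
tcp_pos: [0.5851, 0.1499, 0.126]
orientation: [-0.002, 0.638, 0.77, -0.003]
wrist_force: [-12.8, -6.0, 7.0]
finger_gap: 0.0001
clock: 12.62
tcp_pos: [0.585, 0.1498, 0.126]
orientation: [-0.002, 0.638, 0.77, -0.003]
wrist_force: [-11.3, -4.8, 6.2]
finger_gap: 0.0
clock: 13.03
tcp_pos: [0.585, 0.1498, 0.126]
orientation: [-0.002, 0.638, 0.77, -0.003]
wrist_force: [-11.6, -5.3, 5.4]
finger_gap: -0.0001
13.1333 [0.5849645  0.14984388 0.12600429] [-12.01472649  -5.22582172   4.70399557] [-1.04957706  2.23010373  0.03768121]
```

View pics/both5.png

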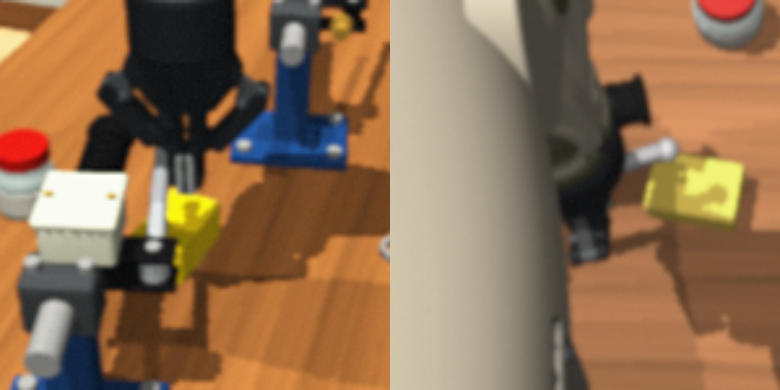

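The lever is back on its stop: the ball is at source pixel (216.9,157.3), matching the first press, and the force is steady at about 13 N. Handing in while holding.

```bash
python3 - <<'E'
from workcell import *
print(hand_in()); s=get_state(); print(s["clock"],s["tcp_pos"],s["wrist_force"])
E
```

```text
the job is handed in; nothing more can be done
None
the job is handed in; nothing more can be done
```

I pressed the silver brake lever to its stop twice with the back of the closed fingers. I handed in at about 13.1 s of the 38 s, with the fingers still holding it there.

- **First press:** I measured about 0.284 rad of lever rotation from the top camera, against 0.28 at the stop. The horizontal force settled at about 13 N, and I held it for more than 1.2 s.
- **Release:** the ball end returned to its starting pixel. The fingers were about 11 mm clear and the force read zero.
- **Second press:** the finger position, force (about 13 N) and ball pixel matched the first press, and the readings were steady just before hand-in.

**Not fully confirmed:**
- At the stop the wrist also showed about 5–6 N upward and some force along the blade. I take this to be friction from the arm flexing.
- The gripper linkage passes over the grip. I estimated about 30 mm of clearance from the pictures but did not measure it directly.
- I saw no sign that the clutch lever or the loose items were touched. I did not re-measure where they are.

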